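# Start the induction hob under the stewpot and lock its keys

## Robot

A 7-joint arm with a two-finger parallel gripper is mounted at the origin on the work surface. World frame = base frame: x ahead of the robot, y to its left, z up, the work surface at z = 0. Lengths are in m, angles in rad, forces in N, time in s.
With the tool pointing down it reaches from about 0.4 to 0.875 m from the base axis. Payload 19.3 kg.
Tool frame: the origin (TCP) lies at the very end of the fingers, on their centre line; the grasp point (between the pads) lies 19 mm behind it; z points along the fingers, y is the line along which they close (so a half turn about z gives the same grasp; the last joint's range is limited). The gripper opens to 85 mm and grips with 20 to 120 N. Pads are 22 mm wide; open, the fingers measure 114 mm over their backs; the gripper's body (76 mm by 85 mm) begins 54 mm behind the grasp point. The pads swing forward as they close: fully open they stand 13 mm farther back than shut.
Start: joints at [1.197, 0.521, -0.036, 1.599, 0.021, 1.021, -0.113], TCP at [0.187, -0.596, 0.231] pointing down, gripper open.
Joint ranges: [-2.91, 2.91], [-0.3, 2.13], [-1.5, 1.42], [0.17, 2.43], [-1.26, 4.41], [0.16, 1.93], [-2.52, 2.52]. Speed limits (rad/s): [1.89, 1.89, 2.39, 2.39, 3.01, 3.01, 3.01].

## Interface

Orientations are given as [roll, pitch, yaw] about the fixed x, y, z axes, in that order (R = Rz(yaw) Ry(pitch) Rx(roll)).
In Python, from workcell import observe, grab_frame, job_done gives the robot as it stands.
- The arm moves only by the tool move_arm, never from a script. Its argument "plan" is a list that holds one entry, the list of rows, each a list of 7 numbers: the shift along the tool's x, y, z each as a share of 0.02 m, from -1 to 1, then the turn, a rotation vector about the tool's x, y, z each as a share of 6 degrees, from -1 to 1, then the opening, from -1 (shut) to 1 (fully open). A call has exactly 10 rows; each row shifts and turns the commanded pose from where the row before left it, along the tool's axes as they then stand; what a row does not reach is not made up. A row lasts 1/10 s, in which the tool goes at most 50 mm and 8.59 degrees, less where a joint would pass 70% of its speed; a pose out of reach is approached as far as the arm can. A call with a number of a shift or a turn outside -1 to 1 is refused whole. A call with a gripper value outside its range is refused whole. The fingers move at their own pace and stop on an object; "grip_force" is the grip in N (left out, the last holds). Time passes only in rows, so rows that do not move let the fingers close, or fill a call up. It gives the time, the measured TCP pose, the force, the opening and the grip force at its end, in the units of the state.
- observe(): the state, without advancing time (a new reading comes with each control period).
- grab_frame(name): name is "side" or "top" or "wrist"; returns a dict with "color" (480x640x3 uint8, red, green, blue), "intrinsics" (3x3 intrinsics, pixels), "position" and "orientation" of the camera in the world; the wrist camera has in their place "tool_from_camera" (4x4, takes a point from camera to tool coordinates, whose origin is the TCP and whose axes are the flange's). Camera axes: x right, y down, z forward; pixel columns grow to the right and rows downward; lengths in m; the calibration is good to about 2 mm. A picture is of the moment at which its call begins: read the wrist's pose just before it. There is no depth.
- job_done(): hands the job in; it is judged then, once.
The state is a dict: "clock": time; "qpos": joint angles; "qd": joint speeds; "joint_efforts": joint torques, N m; "position": TCP position; "tool_rot": TCP orientation; "force": force on the tool from outside, world axes, zero at the start; "moment": the same for the moment, N m; "grip_width": finger opening in m; "finger_force": force on a finger pad.
Only numpy, scipy, OpenCV 4.12 (cv2) and the standard library are available. Lean on these libraries where they do the work, as an engineer would, in place of code of your own. Each camera call takes 0.05 s, during which the arm holds its last target. There are 200 camera calls.

## Task

Get the stewpot cooking on the portable induction hob: with a fingertip press the on/off key, then the heating-mode key, then the plus key, each lightly, letting each key come up before the next, and finally hold the key-lock key down for three seconds and let go. Do not press the minus or timer key, do not push hard, and leave the hob, the pot with its lid and the things beside it standing where they are, nothing shifted or lifted.

Things in the scene. Friction and masses are not known exactly. Their poses are not given: they have to be found in the camera images.
- hob: Portable induction hob, black, loose on the worktop on rubber feet (about 2.6 kg): 370 mm deep (its x), 300 mm wide (its y), 63 mm high. Flat glass plate at the back with the stewpot on it, sloping control panel along the front edge (-x side, towards the robot). Origin: centre of its underside; z up. Left and right are as seen from the robot: left is the hob's +y.
- hob_panel (a point): Middle of the key row, on the bare panel's surface; axes as the hob's, origin at x -150, y 0, z 51 mm in its frame. The panel is the hob's front 85 mm, rising from 45 mm high at the front edge to 60 mm at the glass (10 degrees). Six keys of one grey material with pale marks stand in a row along y, 44 mm apart, 6.5 mm proud of the panel, 36 mm up from its front edge.
- pot: Cream enamel stewpot, 176 mm diameter, 80 mm high, two side handles, standing on the cooking zone, loose. Origin: centre of its underside; z up. Stays where it is.
- pot_lid: The pot's cream lid with a black knob, loose on the pot; knob top 38 mm above the origin, which is the centre of its underside plug. The knob is the highest point of the hob and pot, about 176 mm above the worktop. Stays where it is.
- mug: White mug, 80 mm diameter, 92 mm high, loose on the worktop beside the hob. Origin: centre of its underside. Bystander.
- jar: Amber glass storage jar with steel lid, 76 mm diameter, 115 mm high, loose on the worktop beside the hob. Origin: centre of its underside. Bystander.
- spatula: Wooden spatula, 280 mm long, lying on the worktop beside the hob. Origin: its underside near the middle. Bystander.
- key_onoff_top (a point): On/off key: the round key (30 mm across) at the right-hand end of the row; its mark is a broken ring with a short bar. Point: centre of the key's top face (30 mm across), at y = -110 mm in the hob's frame, about 58 mm above the worktop. z: out of the key, square to the sloping panel; y: along the row to the left; x: up the panel. It moves with the key.
- key_onoff (a joint): Travel of that key into the panel along its own -z, m: 0 up, 0.005 at its stop. Soft spring: starts to move at about 0.9 N, reaches the stop at 6.9 N, springs back when released. Counts as pressed from 0.002 (3.3 N).
- key_mode_top (a point): Heating-mode key: second from the right, rectangular like the remaining ones; its mark is a small saucepan with lid. Point: centre of the key's top face (26 mm wide (y) and 22 mm deep (x)), at y = -66 mm in the hob's frame, about 58 mm above the worktop. z: out of the key, square to the sloping panel; y: along the row to the left; x: up the panel. It moves with the key.
- key_mode (a joint): Travel of that key into the panel along its own -z, m: 0 up, 0.005 at its stop. Soft spring: starts to move at about 0.9 N, reaches the stop at 6.9 N, springs back when released. Counts as pressed from 0.002 (3.3 N).
- key_plus_top (a point): Plus key: third from the right; its mark is a cross. Point: centre of the key's top face (26 mm wide (y) and 22 mm deep (x)), at y = -22 mm in the hob's frame, about 58 mm above the worktop. z: out of the key, square to the sloping panel; y: along the row to the left; x: up the panel. It moves with the key.
- key_plus (a joint): Travel of that key into the panel along its own -z, m: 0 up, 0.005 at its stop. Soft spring: starts to move at about 0.9 N, reaches the stop at 6.9 N, springs back when released. Counts as pressed from 0.002 (3.3 N).
- key_minus_top (a point): Minus key: third from the left; its mark is a single bar. Not to be pressed. Point: centre of the key's top face (26 mm wide (y) and 22 mm deep (x)), at y = 22 mm in the hob's frame, about 58 mm above the worktop. z: out of the key, square to the sloping panel; y: along the row to the left; x: up the panel. It moves with the key.
- key_minus (a joint): Travel of that key into the panel along its own -z, m: 0 up, 0.005 at its stop. Soft spring: starts to move at about 0.9 N, reaches the stop at 6.9 N, springs back when released. Counts as pressed from 0.002 (3.3 N).
- key_timer_top (a point): Timer key: second from the left; its mark is a clock face. Not to be pressed. Point: centre of the key's top face (26 mm wide (y) and 22 mm deep (x)), at y = 66 mm in the hob's frame, about 58 mm above the worktop. z: out of the key, square to the sloping panel; y: along the row to the left; x: up the panel. It moves with the key.
- key_timer (a joint): Travel of that key into the panel along its own -z, m: 0 up, 0.005 at its stop. Soft spring: starts to move at about 0.9 N, reaches the stop at 6.9 N, springs back when released. Counts as pressed from 0.002 (3.3 N).
- key_lock_top (a point): Key-lock key: at the left-hand end of the row; its mark is a padlock. Point: centre of the key's top face (26 mm wide (y) and 22 mm deep (x)), at y = 110 mm in the hob's frame, about 58 mm above the worktop. z: out of the key, square to the sloping panel; y: along the row to the left; x: up the panel. It moves with the key.
- key_lock (a joint): Travel of that key into the panel along its own -z, m: 0 up, 0.005 at its stop. Soft spring: starts to move at about 0.9 N, reaches the stop at 6.9 N, springs back when released. Counts as pressed from 0.002 (3.3 N).
There are look-alikes about, which are no part of the job. What is shaped like the pot but purple or red is not meant.

How it is judged:
On the way, in this order (a step that is already met when the one before it is completed fails the run):
1. the on/off key is pressed by the fingers, every other key up (value of joint key_onoff above 0.002 m and contact force between the fingers and hob above 0.3 N and value of joint each of key_mode, key_plus, key_minus, key_timer, key_lock below 0.001 m), for 0.1 s.
2. then the heating-mode key is pressed, every other key up (value of joint key_mode above 0.002 m and contact force between the fingers and hob above 0.3 N and value of joint each of key_onoff, key_plus, key_minus, key_timer, key_lock below 0.001 m), for 0.1 s.
3. then the plus key is pressed, every other key up (value of joint key_plus above 0.002 m and contact force between the fingers and hob above 0.3 N and value of joint each of key_onoff, key_mode, key_minus, key_timer, key_lock below 0.001 m), for 0.1 s.
4. then the key-lock key is held down for 2.5 s without a break, every other key up (value of joint key_lock above 0.002 m and contact force between the fingers and hob above 0.3 N and value of joint each of key_onoff, key_mode, key_plus, key_minus, key_timer below 0.001 m), for 2.5 s.
At the end, for the whole second after the job is handed in: All six keys are up again (under 1 mm of travel), the hob stands within 10 mm of where it stood, the pot, lid, mug, jar and spatula within 15 mm of where they stood, and hob and pot are at rest (value of joint each of key_onoff, key_mode, key_plus, key_minus, key_timer, key_lock below 0.001 m and distance of hob from where it was at the start of the episode below 0.01 m and distance of each of pot, pot_lid, mug, jar, spatula from where it was at the start of the episode below 0.015 m and linear speed of each of hob, pot below 0.02 m/s); the robot touches nothing.
It fails at once if the minus or the timer key is pressed in (over 1.5 mm) (value of joint any of key_minus, key_timer above 0.0015 m).
It fails at once if the hob is pressed hard (over 25 N) (contact force between any of the fingers, the arm and hob above 25 N).
It fails at once if the hob is shifted or lifted (over 10 mm) (distance of hob from where it was at the start of the episode above 0.01 m).
It fails at once if the pot, its lid, the mug, the jar or the spatula is shifted or lifted (over 15 mm) (distance of any of pot, pot_lid, mug, jar, spatula from where it was at the start of the episode above 0.015 m).
It also fails if it takes over 61 s, if anything falls off the work surface, if the arm or the gripper's body presses on something with over 40 N, if the wrist force passes 120 N, or if a joint passes its speed limit or range.

## Working session

There is one attempt and no reset: what is moved stays moved. The work goes in short steps, Python scripts to look and compute and a tool call to move; the robot and the scene stay as the last step left them, time stands still between calls to the robot, and variables do not carry over. Pictures are saved under pics/ and viewed, at most 10 in all, crops included, and the job is handed in when it is done.

Besides the shell and the picture viewer there is one more tool, called after ">>>" as name(argument=value, ...), one argument or row to a line, values as JSON. move_arm: Moves the arm, as the interface text tells. Shift numbers are shares of 0.02 m and turn numbers shares of 6 degrees, none past 1 either way. Its arguments: {"type":"object","properties":{"plan":{"type":"array"},"grip_force":{"type":"number"}},"required":["plan"]}

```bash
mkdir -p pics; ls; cat > h.py <<'E'
import numpy as np, cv2
from workcell import observe, grab_frame, job_done
from scipy.spatial.transform import Rotation as R
E
python3 - <<'E'
from h import *
s=observe(); print({k:np.round(v,3).tolist() for k,v in s.items()})
import pickle
for n in("top","side"):
    f=grab_frame(n); pickle.dump(f,open(n+".pkl","wb")); cv2.imwrite(f"pics/{n}.png",f["color"][:,:,::-1])
    print(n,np.round(f["intrinsics"],1).tolist(),f["position"],f["orientation"])
E
```

```text
pics
{'clock': 0.0, 'qpos': [1.197, 0.522, -0.036, 1.6, 0.021, 1.021, -0.113], 'qd': [0.002, -0.001, -0.0, -0.001, 0.001, -0.001, -0.001], 'joint_efforts': [-0.003, -92.716, 1.979, -36.995, 0.018, 0.008, 0.0], 'position': [0.187, -0.596, 0.231], 'tool_rot': [-3.14, 0.0, 0.304], 'force': [-0.886, 0.567, -0.158], 'moment': [0.011, 0.01, 0.017], 'finger_force': 0.0, 'grip_width': 0.085}
top [[465.6, 0.0, 316.8], [0.0, 465.6, 236.6], [0.0, 0.0, 1.0]] [ 0.30874466 -0.03001892  1.20620121] [-2.94409885  0.03122914 -1.58884512]
side [[477.7, 0.0, 317.7], [0.0, 477.7, 245.7], [0.0, 0.0, 1.0]] [0.30439021 0.7845096  0.7438497 ] [-2.22381524  0.01222554 -2.90009794]
```

View pics/top.png

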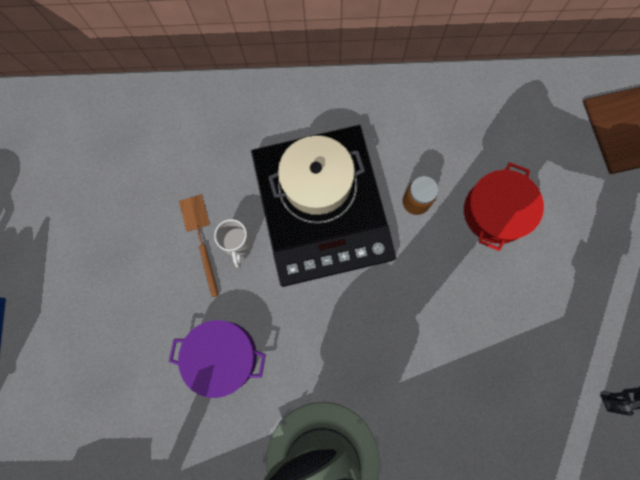

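View pics/side.png

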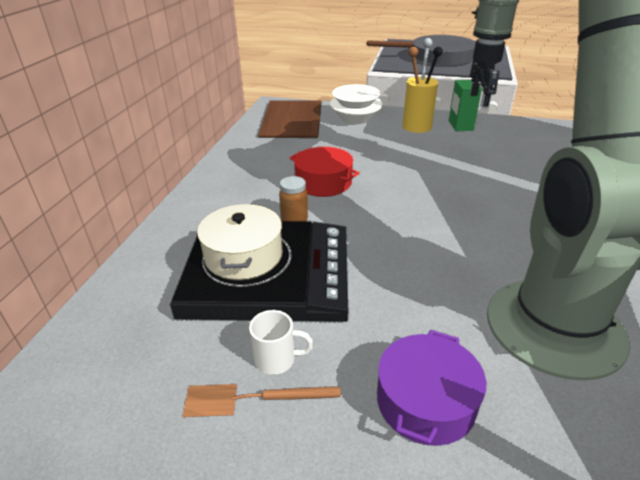

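Top view: the cream pot (316,170) stands on the black hob, with the key row running from (292,269) to the round key at (378,248). The look-alikes are the purple pot (217,358) and the red pot (506,206). In the side view the round key is at (333,231) and the lock key at (332,294). Next I'll measure the keys in both views.

```bash
cat >> h.py <<'E'
import pickle
def ray(f,u,v):
    K=f["intrinsics"]; d=R.from_euler("xyz",f["orientation"]).as_matrix()@np.linalg.inv(K)@[u,v,1]
    return np.array(f["position"]),d
def onz(f,u,v,z):
    p,d=ray(f,u,v); return p+d*(z-p[2])/d[2]
def cross(r1,r2):
    A=np.c_[r1[1],-r2[1]]; t=np.linalg.lstsq(A,r2[0]-r1[0],rcond=None)[0]
    a=r1[0]+t[0]*r1[1]; b=r2[0]+t[1]*r2[1]; return (a+b)/2,np.linalg.norm(a-b)
E
cat > m.py <<'E'
from h import *
rois={"top":(280,235,395,283),"side":(322,222,345,304)}
P={}
for n,(a,b,c,d) in rois.items():
    f=pickle.load(open(n+".pkl","rb")); g=f["color"][b:d,a:c]
    h=cv2.cvtColor(g,cv2.COLOR_RGB2HSV); m=((h[:,:,2]>90)&(h[:,:,1]<60)).astype(np.uint8)
    k,_,st,ce=cv2.connectedComponentsWithStats(m)
    L=[(ce[i]+[a,b],st[i]) for i in range(1,k) if st[i][4]>25]
    L.sort(key=lambda q:q[0][0] if n=="top" else -q[0][1])   # lock first
    P[n]=(f,[q[0] for q in L]); 
    for q in L: print(n,q[0].round(1),q[1][2:],onz(f,*q[0],.058).round(4))
    s=6 if n=="top" else 7
    cv2.imwrite(f"pics/{n}_crop.png",cv2.resize(g[:,:,::-1],None,fx=s,fy=s,interpolation=cv2.INTER_CUBIC))
if len(P["top"][1])==len(P["side"][1]):
    for u,v in zip(P["top"][1],P["side"][1]): print(cross(ray(P["top"][0],*u),ray(P["side"][0],*v)))
E
python3 m.py
```

```text
top [292.  268.4] [11 10 87] [0.4603 0.0648 0.058 ]
top [309.1 264.2] [11 10 85] [0.4697 0.0221 0.058 ]
top [326.2 260.2] [11 10 85] [ 0.4788 -0.0207  0.058 ]
top [343.3 256. ] [12 11 87] [ 0.4885 -0.0636  0.058 ]
top [360.5 251.9] [12 10 89] [ 0.4979 -0.1066  0.058 ]
top [361.8 275.5] [ 92  23 933] [ 0.4388 -0.1078  0.058 ]
top [377.7 248. ] [ 12  11 108] [ 0.5066 -0.1497  0.058 ]
side [331.9 292.8] [ 12  12 119] [0.4593 0.0668 0.058 ]
side [332.  278.8] [ 11  12 114] [0.4687 0.0236 0.058 ]
side [332. 266.] [ 11  11 104] [ 0.478  -0.0187  0.058 ]
side [332.4 253.7] [10 10 90] [ 0.4867 -0.062   0.058 ]
side [332.4 242.1] [10 10 89] [ 0.4961 -0.1054  0.058 ]
side [332.5 231.3] [12 10 95] [ 0.5053 -0.1485  0.058 ]
side [335.9 222.9] [23  4 54] [ 0.5051 -0.1859  0.058 ]
(array([0.46012965, 0.06493935, 0.05628918]), np.float64(0.0007735786545537368))
(array([0.46942319, 0.02208089, 0.05666914]), np.float64(0.0008502421793455358))
(array([ 0.47875704, -0.02074626,  0.05626136]), np.float64(0.000602474215093566))
(array([ 0.48789087, -0.06370403,  0.05669901]), np.float64(0.0015789617870441593))
(array([ 0.4972283 , -0.10677042,  0.05697821]), np.float64(0.0016468943382674586))
(array([ 0.46479833, -0.10151617,  0.09250933]), np.float64(0.05995488722423524))
(array([ 0.49942347, -0.14699795,  0.08571928]), np.float64(0.004805675958568253))
```

View pics/top_crop.png

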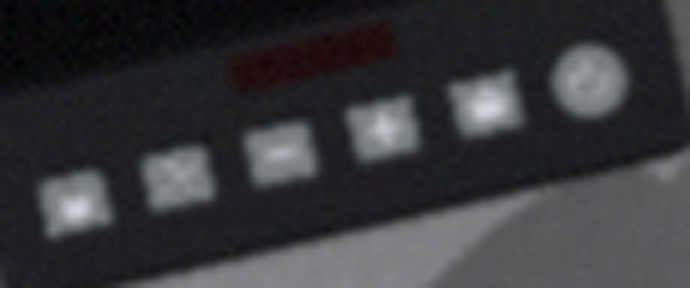

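The crop shows, left to right, padlock, clock, minus, plus, saucepan and the round on/off key at top pixel (378,248). The measured row is 219.4 mm long against 220 expected, and the height is about 57 mm, so both fit. Now I'll work out the approach.

```bash
cat >> h.py <<'E'
keys=dict(onoff=[.506,-.149],mode=[.497,-.106],plus=[.4875,-.063],lock=[.460,.0657])
YAW=.2126
RT=R.from_euler("xyz",[np.pi,-np.radians(10),YAW])
def go(key,h,cur=None):
    s=observe(); Rc=R.from_euler("xyz",s["tool_rot"])
    n=-RT.as_matrix()[:,2]; t=np.array([*keys[key],.0578])+n*h
    print("t",s["clock"],"target",t.round(4),"pos",np.round(s["position"],4),"F",np.round(s["force"],2))
    print("turn(6deg)",((Rc.inv()*RT).as_rotvec()/np.radians(6)).round(3))
    print("shift/20mm in target axes",(RT.inv().apply(t-s["position"])/.02).round(3),"Fz tool",RT.inv().apply(s["force"]).round(2))
E
python3 -c "
from h import *
go('onoff',.06)"
```

```text
t 0.1 target [ 0.4958 -0.1512  0.1169] pos [ 0.1869 -0.5961  0.2308] F [-0.76  0.17  0.31]
turn(6deg) [-0.086  1.667  0.868]
shift/20mm in target axes [ 18.505 -18.484   9.045] Fz tool [-0.64 -0.32 -0.43]
```

>>> move_arm(
  plan=[
    [[0,0,0,-0.043,0.834,0.434,-1],[0,0,0,-0.043,0.834,0.434,-1],[1,-1,0,0,0,0,-1],[1,-1,0,0,0,0,-1],[1,-1,0,0,0,0,-1],[1,-1,0,0,0,0,-1],[1,-1,0,0,0,0,-1],[1,-1,0,0,0,0,-1],[1,-1,0,0,0,0,-1],[1,-1,0,0,0,0,-1]],
  ],
  grip_force=20,
)

```text
clock: 1.1
position: [0.3075, -0.4056, 0.2589]
tool_rot: [3.141, -0.175, 0.213]
force: [0.7, -1.2, 0.7]
grip_width: -0.0
finger_force: 0.0
```

>>> move_arm(
  plan=[
    [[1,-1,0,0,0,0,-1],[1,-1,0,0,0,0,-1],[1,-1,0,0,0,0,-1],[1,-1,0,0,0,0,-1],[1,-1,0,0,0,0,-1],[1,-1,0,0,0,0,-1],[1,-1,0,0,0,0,-1],[1,-1,0,0,0,0,-1],[0,0,0,0,0,0,-1],[0,0,0,0,0,0,-1]],
  ],
)

```text
clock: 2.1
position: [0.4274, -0.2168, 0.2865]
tool_rot: [3.141, -0.175, 0.214]
force: [0.4, -1.2, -0.5]
grip_width: 0.0
finger_force: 0.0
```

```bash
python3 -c "
from h import *
go('onoff',.06)"
```

```text
t 2.1 target [ 0.4958 -0.1512  0.1169] pos [ 0.4274 -0.2168  0.2865] F [ 0.4  -1.15 -0.53]
turn(6deg) [ 0.008 -0.     0.012]
shift/20mm in target axes [ 2.502 -2.486  9.054] Fz tool [0.05 1.21 0.54]
```

>>> move_arm(
  plan=[
    [[0.834,-0.829,0.9,0,0,0,-1],[0.834,-0.829,0.9,0,0,0,-1],[0.834,-0.829,0.9,0,0,0,-1],[0,0,1,0,0,0,-1],[0,0,1,0,0,0,-1],[0,0,1,0,0,0,-1],[0,0,1,0,0,0,-1],[0,0,1,0,0,0,-1],[0,0,1,0,0,0,-1],[0,0,0,0,0,0,-1]],
  ],
)

```text
clock: 3.1
position: [0.4934, -0.1523, 0.1217]
tool_rot: [-3.141, -0.171, 0.212]
force: [-0.3, 0.5, 0.3]
grip_width: -0.0
finger_force: 0.0
```

```bash
python3 - <<'E'
from h import *
go('onoff',.02)
s=observe(); f=grab_frame("wrist"); g=f["color"].copy()
T=np.array(f["tool_from_camera"]); Rw=R.from_euler("xyz",s["tool_rot"]).as_matrix()
print(T.round(3).tolist())
for k,(x,y) in keys.items():
    pt=Rw.T@(np.array([x,y,.0578])-s["position"]); pc=np.linalg.inv(T)@[*pt,1]; uv=f["intrinsics"]@pc[:3]; uv=uv[:2]/uv[2]
    print(k,uv.round(1)); cv2.drawMarker(g,tuple(int(v) for v in uv),(255,0,0),0,14,1)
cv2.imwrite("pics/wrist.png",g[:,:,::-1])
E
```

```text
t 3.1 target [ 0.5026 -0.1497  0.0775] pos [ 0.4934 -0.1523  0.1217] F [-0.25  0.49  0.34]
turn(6deg) [-0.005  0.031 -0.01 ]
shift/20mm in target axes [ 0.087 -0.03   2.261] Fz tool [-0.08 -0.53 -0.36]
[[-0.0, -0.958, -0.286, 0.073], [1.0, -0.0, -0.0, -0.0], [0.0, -0.286, 0.958, -0.143], [0.0, 0.0, 0.0, 1.0]]
onoff [322.6 261.2]
mode [241.9 260.8]
plus [161.2 261.2]
lock [-80.1 261. ]
```

View pics/wrist.png

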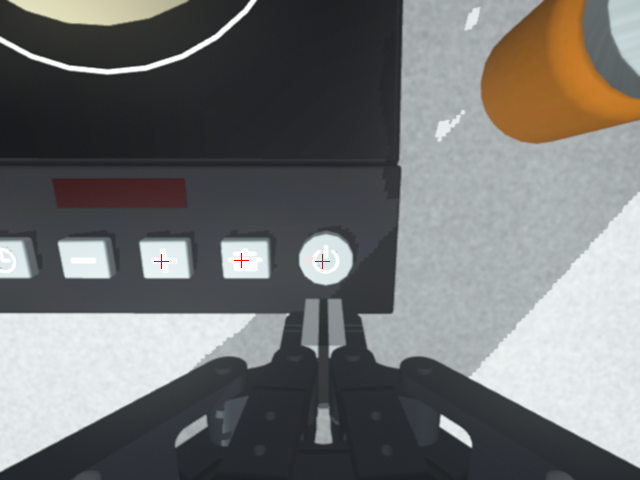

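The wrist view shows the on/off key at (326,259), against a prediction of (323,261). That is within 2 mm, and the fingertips are lined up below it. I'll descend to about 12 mm above the key.

>>> move_arm(
  plan=[
    [[0.08,0.03,0.66,0,0,0,-1],[0,0,0.7,0,0,0,-1],[0,0,0.7,0,0,0,-1],[0,0,0.4,0,0,0,-1],[0,0,0.2,0,0,0,-1],[0,0,0,0,0,0,-1],[0,0,0,0,0,0,-1],[0,0,0,0,0,0,-1],[0,0,0,0,0,0,-1],[0,0,0,0,0,0,-1]],
  ],
)

```text
clock: 4.15
position: [0.5056, -0.1503, 0.0721]
tool_rot: [3.14, -0.175, 0.213]
force: [-0.4, 0.2, -0.1]
grip_width: 0.0002
finger_force: 0.0
```

```bash
python3 -c "
from h import *
go('onoff',0)
s=observe();f=grab_frame('side');c=f['color'][190:320,280:400];cv2.imwrite('pics/s2.png',cv2.resize(c[:,:,::-1],None,fx=5,fy=4.6,interpolation=cv2.INTER_CUBIC))"
```

```text
t 4.15 target [ 0.506  -0.149   0.0578] pos [ 0.5056 -0.1503  0.0721] F [-0.4   0.2  -0.13]
turn(6deg) [ 0.012 -0.007  0.   ]
shift/20mm in target axes [-0.092 -0.057  0.711] Fz tool [-0.36 -0.28  0.07]
```

>>> move_arm(
  plan=[
    [[-0.08,0,0.2,0,0,0,-1],[0,0,0.2,0,0,0,-1],[0,0,0.1,0,0,0,-1],[0,0,0.05,0,0,0,-1],[0,0,0.05,0,0,0,-1],[0,0,0.05,0,0,0,-1],[0,0,0,0,0,0,-1],[0,0,0,0,0,0,-1],[0,0,0,0,0,0,-1],[0,0,0,0,0,0,-1]],
  ],
)

```text
clock: 5.2
position: [0.5062, -0.1501, 0.0588]
tool_rot: [3.14, -0.175, 0.213]
force: [0.4, 0.6, -0.1]
grip_width: -0.0001
finger_force: 0.0
```

```bash
python3 -c "
from h import *
go('onoff',0)"
```

```text
t 5.2 target [ 0.506  -0.149   0.0578] pos [ 0.5062 -0.1501  0.0588] F [ 0.42  0.56 -0.14]
turn(6deg) [ 0.01  -0.004  0.001]
shift/20mm in target axes [-0.007 -0.054  0.05 ] Fz tool [ 0.49 -0.46  0.23]
```

>>> move_arm(
  plan=[
    [[0,0,0.025,0,0,0,-1],[0,0,0.025,0,0,0,-1],[0,0,0.025,0,0,0,-1],[0,0,0.025,0,0,0,-1],[0,0,0.025,0,0,0,-1],[0,0,0.025,0,0,0,-1],[0,0,0,0,0,0,-1],[0,0,0,0,0,0,-1],[0,0,0,0,0,0,-1],[0,0,0,0,0,0,-1]],
  ],
)

```text
clock: 6.2
position: [0.5066, -0.1499, 0.0558]
tool_rot: [3.141, -0.175, 0.213]
force: [-1.1, 0.3, 2.6]
grip_width: 0.0001
finger_force: 1.5
```

```bash
python3 -c "
from h import *
go('onoff',0)"
```

```text
t 6.2 target [ 0.506  -0.149   0.0578] pos [ 0.5066 -0.1499  0.0558] F [-1.08  0.25  2.57]
turn(6deg) [ 0.01  -0.003  0.001]
shift/20mm in target axes [-0.004 -0.053 -0.102] Fz tool [-0.54 -0.47 -2.71]
```

>>> move_arm(
  plan=[
    [[0,0,0.03,0,0,0,-1],[0,0,0.03,0,0,0,-1],[0,0,0.03,0,0,0,-1],[0,0,0,0,0,0,-1],[0,0,0,0,0,0,-1],[0,0,0,0,0,0,-1],[0,0,0,0,0,0,-1],[0,0,0,0,0,0,-1],[0,0,0,0,0,0,-1],[0,0,0,0,0,0,-1]],
  ],
)

```text
clock: 7.2
position: [0.507, -0.1499, 0.054]
tool_rot: [3.141, -0.175, 0.213]
force: [-1.5, 0.3, 5.6]
grip_width: 0.0001
finger_force: 2.6
```

```bash
python3 -c "
from h import *
go('onoff',0)"
```

```text
t 7.2 target [ 0.506  -0.149   0.0578] pos [ 0.507  -0.1499  0.054 ] F [-1.5   0.3   5.64]
turn(6deg) [ 0.01  -0.003  0.001]
shift/20mm in target axes [-0.007 -0.052 -0.192] Fz tool [-0.4  -0.61 -5.8 ]
```

On/off key pressed at about 5.8 N. Next I'll release and move to the mode key.

>>> move_arm(
  plan=[
    [[0,0,-0.5,0,0,0,-1],[0,0,-0.5,0,0,0,-1],[0,0,0,0,0,0,-1],[0,-0.7,0,0,0,0,-1],[0,-0.8,0,0,0,0,-1],[0,-0.7,0,0,0,0,-1],[0,0,0,0,0,0,-1],[0,0,0,0,0,0,-1],[0,0,0,0,0,0,-1],[0,0,0,0,0,0,-1]],
  ],
)

```text
clock: 8.2
position: [0.4944, -0.1082, 0.0737]
tool_rot: [3.14, -0.175, 0.212]
force: [0.3, 0.2, 0.1]
grip_width: 0.0002
finger_force: 0.0
```

```bash
python3 -c "
from h import *
go('mode',0)"
```

```text
t 8.2 target [ 0.497  -0.106   0.0578] pos [ 0.4944 -0.1082  0.0737] F [0.31 0.17 0.15]
turn(6deg) [ 0.012 -0.003 -0.007]
shift/20mm in target axes [ 0.012 -0.082  0.807] Fz tool [ 0.36 -0.1  -0.09]
```

>>> move_arm(
  plan=[
    [[0,-0.02,0.3,0,0,0,-1],[0,0,0.26,0,0,0,-1],[0,0,0.1,0,0,0,-1],[0,0,0.05,0,0,0,-1],[0,0,0.05,0,0,0,-1],[0,0,0.04,0,0,0,-1],[0,0,0.04,0,0,0,-1],[0,0,0.04,0,0,0,-1],[0,0,0.04,0,0,0,-1],[0,0,0,0,0,0,-1]],
  ],
)

```text
clock: 9.2
position: [0.4974, -0.1066, 0.0556]
tool_rot: [3.14, -0.175, 0.213]
force: [-1.6, 0.2, 2.9]
grip_width: 0.0003
finger_force: 1.6
```

```bash
python3 -c "
from h import *
go('mode',0)"
```

```text
t 9.2 target [ 0.497  -0.106   0.0578] pos [ 0.4974 -0.1066  0.0556] F [-1.58  0.24  2.93]
turn(6deg) [ 0.01  -0.004  0.001]
shift/20mm in target axes [ 0.007 -0.031 -0.112] Fz tool [-0.96 -0.57 -3.14]
```

>>> move_arm(
  plan=[
    [[0,0,0.04,0,0,0,-1],[0,0,0.04,0,0,0,-1],[0,0,0,0,0,0,-1],[0,0,0,0,0,0,-1],[0,0,0,0,0,0,-1],[0,0,0,0,0,0,-1],[0,0,0,0,0,0,-1],[0,0,0,0,0,0,-1],[0,0,0,0,0,0,-1],[0,0,0,0,0,0,-1]],
  ],
)

```text
clock: 10.2
position: [0.4977, -0.1065, 0.054]
tool_rot: [3.141, -0.175, 0.213]
force: [-0.8, -1.1, 5.1]
grip_width: 0.0001
finger_force: 2.6
```

```bash
python3 -c "
from h import *
go('mode',0)"
```

```text
t 10.2 target [ 0.497  -0.106   0.0578] pos [ 0.4977 -0.1065  0.054 ] F [-0.81 -1.1   5.09]
turn(6deg) [ 0.01  -0.004  0.001]
shift/20mm in target axes [ 0.006 -0.031 -0.191] Fz tool [-0.12  0.9  -5.19]
```

Mode key pressed at about 5.2 N. Next I'll release and move to the plus key.

>>> move_arm(
  plan=[
    [[0,0,-0.5,0,0,0,-1],[0,0,-0.5,0,0,0,-1],[0,0,0,0,0,0,-1],[0,-0.7,0,0,0,0,-1],[0,-0.8,0,0,0,0,-1],[0,-0.7,0,0,0,0,-1],[0,0,0,0,0,0,-1],[0,0,0,0,0,0,-1],[0,0,0,0,0,0,-1],[0,0,0,0,0,0,-1]],
  ],
)

```text
clock: 11.2
position: [0.485, -0.0648, 0.0737]
tool_rot: [3.14, -0.175, 0.212]
force: [-0.2, -0.8, 0.3]
grip_width: 0.0003
finger_force: 0.0
```

```bash
python3 -c "
from h import *
go('plus',0)"
```

```text
t 11.2 target [ 0.4875 -0.063   0.0578] pos [ 0.485  -0.0648  0.0737] F [-0.2  -0.75  0.29]
turn(6deg) [ 0.013 -0.004 -0.008]
shift/20mm in target axes [-0.    -0.064  0.805] Fz tool [-0.3   0.7  -0.35]
```

>>> move_arm(
  plan=[
    [[0,0,0.3,0,0,0,-1],[0,0,0.26,0,0,0,-1],[0,0,0.1,0,0,0,-1],[0,0,0.05,0,0,0,-1],[0,0,0.05,0,0,0,-1],[0,0,0.04,0,0,0,-1],[0,0,0.04,0,0,0,-1],[0,0,0.04,0,0,0,-1],[0,0,0.04,0,0,0,-1],[0,0,0,0,0,0,-1]],
  ],
)

```text
clock: 12.2
position: [0.4881, -0.0635, 0.0555]
tool_rot: [3.141, -0.175, 0.213]
force: [-1.1, 0.0, 3.1]
grip_width: -0.0002
finger_force: 1.7
```

>>> move_arm(
  plan=[
    [[0,0,0.04,0,0,0,-1],[0,0,0.04,0,0,0,-1],[0,0,0,0,0,0,-1],[0,0,0,0,0,0,-1],[0,0,0,0,0,0,-1],[0,0,0,0,0,0,-1],[0,0,0,0,0,0,-1],[0,0,0,0,0,0,-1],[0,0,0,0,0,0,-1],[0,0,0,0,0,0,-1]],
  ],
)

```text
clock: 13.2
position: [0.4884, -0.0635, 0.054]
tool_rot: [3.141, -0.175, 0.213]
force: [-0.5, 0.3, 4.7]
grip_width: -0.0001
finger_force: 2.6
```

```bash
python3 -c "
from h import *
go('plus',0)"
```

```text
t 13.2 target [ 0.4875 -0.063   0.0578] pos [ 0.4884 -0.0635  0.054 ] F [-0.52  0.27  4.73]
turn(6deg) [ 0.01  -0.004  0.001]
shift/20mm in target axes [-0.004 -0.032 -0.194] Fz tool [ 0.38 -0.38 -4.74]
```

Plus key pressed at about 5 N. Next I'll lift higher and cross 132 mm to the lock key.

>>> move_arm(
  plan=[
    [[0,0,-0.5,0,0,0,-1],[0,0,-1,0,0,0,-1],[0,0,0,0,0,0,-1],[0,-0.9,0,0,0,0,-1],[0,-1,0,0,0,0,-1],[0,-1,0,0,0,0,-1],[0,-1,0,0,0,0,-1],[0,-1,0,0,0,0,-1],[0,-1,0,0,0,0,-1],[0,-0.7,0,0,0,0,-1]],
  ],
)

```text
clock: 14.2
position: [0.455, 0.0657, 0.0834]
tool_rot: [3.141, -0.175, 0.214]
force: [0.4, 0.6, -0.2]
grip_width: 0.0
finger_force: 0.0
```

>>> move_arm(
  plan=[
    [[0,0,0.25,0,0,0,-1],[0,0,0.25,0,0,0,-1],[0,0,0,0,0,0,-1],[0,0,0,0,0,0,-1],[0,0,0,0,0,0,-1],[0,0,0,0,0,0,-1],[0,0,0,0,0,0,-1],[0,0,0,0,0,0,-1],[0,0,0,0,0,0,-1],[0,0,0,0,0,0,-1]],
  ],
)

```text
clock: 15.2
position: [0.4571, 0.0649, 0.0735]
tool_rot: [3.141, -0.175, 0.213]
force: [0.2, -0.2, -0.0]
grip_width: 0.0002
finger_force: 0.0
```

```bash
python3 -c "
from h import *
go('lock',0)"
```

```text
t 15.2 target [0.46   0.0657 0.0578] pos [0.4571 0.0649 0.0735] F [ 0.19 -0.17 -0.01]
turn(6deg) [ 0.01  -0.003  0.001]
shift/20mm in target axes [ 0.013 -0.01   0.8  ] Fz tool [0.14 0.2  0.04]
```

>>> move_arm(
  plan=[
    [[0,0.02,0.3,0,0,0,-1],[0,0,0.26,0,0,0,-1],[0,0,0.1,0,0,0,-1],[0,0,0.05,0,0,0,-1],[0,0,0.05,0,0,0,-1],[0,0,0.04,0,0,0,-1],[0,0,0.04,0,0,0,-1],[0,0,0.04,0,0,0,-1],[0,0,0.04,0,0,0,-1],[0,0,0,0,0,0,-1]],
  ],
)

```text
clock: 16.2
position: [0.4603, 0.0651, 0.0554]
tool_rot: [3.141, -0.175, 0.213]
force: [-1.1, -0.2, 3.4]
grip_width: -0.0003
finger_force: 1.7
```

>>> move_arm(
  plan=[
    [[0,0,0.04,0,0,0,-1],[0,0,0.04,0,0,0,-1],[0,0,0,0,0,0,-1],[0,0,0,0,0,0,-1],[0,0,0,0,0,0,-1],[0,0,0,0,0,0,-1],[0,0,0,0,0,0,-1],[0,0,0,0,0,0,-1],[0,0,0,0,0,0,-1],[0,0,0,0,0,0,-1]],
  ],
)

```text
clock: 17.2
position: [0.4606, 0.0652, 0.0538]
tool_rot: [3.141, -0.175, 0.213]
force: [-1.4, 0.6, 4.4]
grip_width: 0.0002
finger_force: 2.6
```

```bash
python3 -c "
from h import *
go('lock',0)"
```

```text
t 17.2 target [0.46   0.0657 0.0578] pos [0.4606 0.0652 0.0538] F [-1.39  0.59  4.37]
turn(6deg) [ 0.01  -0.004  0.001]
shift/20mm in target axes [ 0.011 -0.032 -0.199] Fz tool [-0.45 -0.87 -4.52]
```

>>> move_arm(
  plan=[
    [[0,0,0,0,0,0,-1],[0,0,0,0,0,0,-1],[0,0,0,0,0,0,-1],[0,0,0,0,0,0,-1],[0,0,0,0,0,0,-1],[0,0,0,0,0,0,-1],[0,0,0,0,0,0,-1],[0,0,0,0,0,0,-1],[0,0,0,0,0,0,-1],[0,0,0,0,0,0,-1]],
  ],
)

```text
clock: 18.2
position: [0.4606, 0.0652, 0.0538]
tool_rot: [3.141, -0.175, 0.213]
force: [-1.7, 0.5, 5.4]
grip_width: 0.0
finger_force: 2.6
```

>>> move_arm(
  plan=[
    [[0,0,0,0,0,0,-1],[0,0,0,0,0,0,-1],[0,0,0,0,0,0,-1],[0,0,0,0,0,0,-1],[0,0,0,0,0,0,-1],[0,0,0,0,0,0,-1],[0,0,0,0,0,0,-1],[0,0,0,0,0,0,-1],[0,0,0,0,0,0,-1],[0,0,0,0,0,0,-1]],
  ],
)

```text
clock: 19.2
position: [0.4606, 0.0652, 0.0538]
tool_rot: [3.141, -0.175, 0.213]
force: [-1.8, -0.1, 5.2]
grip_width: 0.0
finger_force: 2.6
```

>>> move_arm(
  plan=[
    [[0,0,0,0,0,0,-1],[0,0,0,0,0,0,-1],[0,0,-0.5,0,0,0,-1],[0,0,-1,0,0,0,-1],[0,0,-1,0,0,0,-1],[0,0,-1,0,0,0,-1],[0,0,-0.5,0,0,0,-1],[0,0,0,0,0,0,-1],[0,0,0,0,0,0,-1],[0,0,0,0,0,0,-1]],
  ],
)

```text
clock: 20.2
position: [0.4467, 0.0623, 0.1318]
tool_rot: [3.141, -0.174, 0.213]
force: [-0.5, 0.0, 0.0]
grip_width: 0.0004
finger_force: 0.0
```

```bash
python3 - <<'E'
from h import *
s=observe(); print(s["clock"],s["position"],s["force"])
f=grab_frame("side"); a=pickle.load(open("side.pkl","rb"))["color"]
d=cv2.absdiff(f["color"],a).max(2)
print("diff hob/pot/mug/spatula region",[(int((d[y0:y1,x0:x1]>60).sum())) for x0,y0,x1,y1 in[(170,200,300,320),(245,310,315,375),(180,380,345,420),(280,175,308,222)]])
cv2.imwrite("pics/end.png",f["color"][:,:,::-1])
E
```

```text
20.2 [0.44667356 0.06229688 0.13183156] [-0.45955542  0.032904    0.03448249]
diff hob/pot/mug/spatula region [897, 0, 0, 157]
```

View pics/end.png

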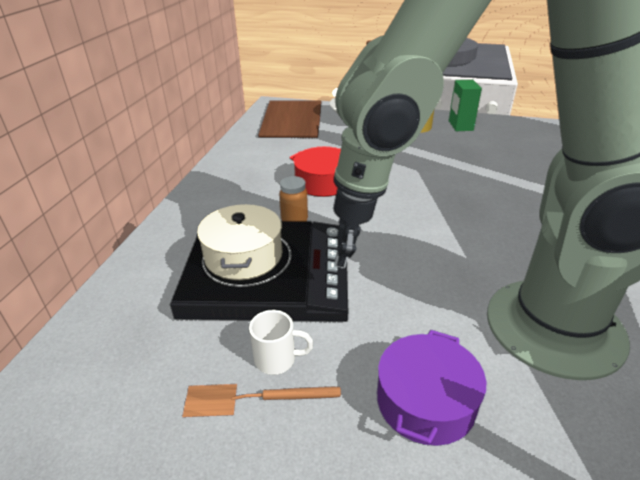

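The final side view shows the hob's edges, the pot (240,240), mug (272,340), jar (293,200) and spatula (262,397) in the same places as at the start. All the keys are visible, and the fingers are clear at (347,250). The differences in the hob and jar areas look like the arm's shadow.

```bash
python3 -c "
from h import *
print(job_done())"
```

```text
the job is handed in; nothing more can be done
None
```

I pressed on/off, heating-mode and plus in that order at about 5–6 N each, held key-lock for about 3 s and let go; nothing looked shifted in the final view, and I handed the job in at about 20 s of the 61 s allowed (no verdict was returned).

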